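Serve the rice-cake desserts and ring for each

TASK

Serve the three rice-cake desserts, tallest first and one at a time: if the cup has a lid, take it off and lay it knob up in the shallow steel tray; stand the open cup on the wooden pickup board, then press the bell's plunger right down to its stop and hold it there for a moment before you bring the next cup. From one to three of the cups have lids; in the end all the cups stand upright on the board, well in from its edges, all the lids lie flat in the tray, and the other things on the counter have been left alone.

Things in the scene. Friction and masses are not known exactly. Their poses are not given: they have to be found in the camera images.
- cup_tall: the tall dessert cup: black, straight-sided, 68 mm outside diameter, 82 mm high, wall 4 mm, with a cream rice cake fixed inside (below the rim); origin at the centre of its underside, z up
- lid_tall: the bamboo lid lying loose on the tall cup (absent if that cup is already open): disc 72 mm in diameter, 5 mm thick, with a locating spigot 4 mm deep beneath and a knob 18 mm in diameter that rises from 5 to 29 mm above the disc's underside; origin at the centre of the disc's underside (level with the cup's rim when on the cup), z towards the knob
- cup_medium: the medium dessert cup: black, straight-sided, 62 mm outside diameter, 63 mm high, wall 4 mm, with a cream rice cake fixed inside (below the rim); origin at the centre of its underside, z up
- lid_medium: the bamboo lid lying loose on the medium cup (absent if that cup is already open): disc 66 mm in diameter, 5 mm thick, with a locating spigot 4 mm deep beneath and a knob 18 mm in diameter that rises from 5 to 29 mm above the disc's underside; origin at the centre of the disc's underside (level with the cup's rim when on the cup), z towards the knob
- cup_short: the short dessert cup: black, straight-sided, 56 mm outside diameter, 44 mm high, wall 4 mm, with a cream rice cake fixed inside (below the rim); origin at the centre of its underside, z up
- lid_short: the bamboo lid lying loose on the short cup (absent if that cup is already open): disc 60 mm in diameter, 5 mm thick, with a locating spigot 4 mm deep beneath and a knob 18 mm in diameter that rises from 5 to 29 mm above the disc's underside; origin at the centre of the disc's underside (level with the cup's rim when on the cup), z towards the knob
- board: pickup board: thin flat brown wooden board fixed to the counter, 180 (x) x 240 (y) x 5 mm; origin at the centre of its underside, its top is 5 mm above
- tray: lid tray: shallow steel tray fixed to the counter, 180 (x) x 240 (y) x 12 mm, walls 4 mm, inner floor 5 mm above its underside; origin at the centre of its underside
- bell (a joint): travel of the desk bell's spring plunger: 0 up, 0.010 m fully down on its stop (about 6 N)
- bell_top (a point): centre of the top face of the bell's plunger head (steel, 20 mm in diameter, 60 mm above the counter when up), on a steel dome 76 mm wide on a black foot; the bell is fixed to the counter; it is pressed straight down
- milk_carton: paper milk carton, 70 x 70 x 230 mm, bystander; origin at the underside
- syrup_bottle: bottle, 56 mm wide, 160 mm high, bystander; origin at the underside
- spoon: spoon 150 mm long lying on the counter, bystander
- jar: closed jar, 64 mm wide, 80 mm high, bystander; origin at the underside
- beaker: clear beaker, 72 mm wide, 90 mm high, bystander; origin at the underside

How it is judged:
On the way, in this order (a step that is already met when the one before it is completed fails the run):
1. the tall cup stands uncovered on the pickup board while the bell's plunger is pressed down to its stop (within 1.5 mm) (x of cup_tall in the frame of board between -0.075 and 0.075 m and y of cup_tall in the frame of board between -0.105 and 0.105 m and z of cup_tall in the frame of board between 0.002 and 0.008 m and angle between cup_tall's own z axis and vertical below 0.15 rad and value of joint bell above 0.0085 m and horizontal distance between cup_tall and lid_tall above 0.07 m), for 0.1 s.
2. the medium cup stands uncovered on the pickup board while the bell's plunger is pressed down to its stop (within 1.5 mm) (x of cup_medium in the frame of board between -0.075 and 0.075 m and y of cup_medium in the frame of board between -0.105 and 0.105 m and z of cup_medium in the frame of board between 0.002 and 0.008 m and angle between cup_medium's own z axis and vertical below 0.15 rad and value of joint bell above 0.0085 m and horizontal distance between cup_medium and lid_medium above 0.07 m), for 0.1 s.
3. the short cup stands uncovered on the pickup board while the bell's plunger is pressed down to its stop (within 1.5 mm) (x of cup_short in the frame of board between -0.075 and 0.075 m and y of cup_short in the frame of board between -0.105 and 0.105 m and z of cup_short in the frame of board between 0.002 and 0.008 m and angle between cup_short's own z axis and vertical below 0.15 rad and value of joint bell above 0.0085 m and horizontal distance between cup_short and lid_short above 0.07 m), for 0.1 s.
At the end, for the whole second after the job is handed in: Every cup stands upright (within 0.15 rad) on the board with its centre at least 15 mm inside the board's edges; every lid there is lies flat, knob up, on the floor of the tray with its centre at least 15 mm inside the tray's edges; all at rest, and the bell's plunger is back up (x of cup_tall in the frame of board between -0.075 and 0.075 m and y of cup_tall in the frame of board between -0.105 and 0.105 m and z of cup_tall in the frame of board between 0.002 and 0.008 m and angle between each of cup_tall, cup_medium, cup_short's own z axis and vertical below 0.15 rad and x of lid_tall in the frame of tray between -0.075 and 0.075 m and y of lid_tall in the frame of tray between -0.105 and 0.105 m and z of lid_tall in the frame of tray between 0.004 and 0.016 m and angle between each of lid_tall, lid_medium, lid_short's own z axis and vertical below 0.2 rad and linear speed of each of cup_tall, lid_tall, cup_medium, lid_medium, cup_short, lid_short below 0.02 m/s and x of cup_medium in the frame of board between -0.075 and 0.075 m and y of cup_medium in the frame of board between -0.105 and 0.105 m and z of cup_medium in the frame of board between 0.002 and 0.008 m and x of lid_medium in the frame of tray between -0.075 and 0.075 m and y of lid_medium in the frame of tray between -0.105 and 0.105 m and z of lid_medium in the frame of tray between 0.004 and 0.016 m and x of cup_short in the frame of board between -0.075 and 0.075 m and y of cup_short in the frame of board between -0.105 and 0.105 m and z of cup_short in the frame of board between 0.002 and 0.008 m and x of lid_short in the frame of tray between -0.075 and 0.075 m and y of lid_short in the frame of tray between -0.105 and 0.105 m and z of lid_short in the frame of tray between 0.004 and 0.016 m and value of joint bell below 0.003 m); the robot touches nothing.
It fails at once if a bystander on the counter was moved more than 40 mm (distance of any of milk_carton, syrup_bottle, spoon, jar, beaker from where it was at the start of the episode above 0.04 m).
Of lid_tall, lid_medium, lid_short only 1 to 3 are there at a start; the rules pass over those that are not, and their reading is None.
At some moment in a run one of cup_tall, cup_medium, cup_short may be knocked a few centimetres aside while the robot is not near it.
It also fails if it takes over 210 s, if anything falls off the work surface, if the arm or the gripper's body presses on something with over 40 N, if the wrist force passes 120 N, or if a joint passes its speed limit or range.

ROBOT

A 6-joint arm with a two-finger parallel gripper is mounted at the origin on the work surface. World frame = base frame: x ahead of the robot, y to its left, z up, the work surface at z = 0. Lengths are in m, angles in rad, forces in N, time in s.
With the tool pointing down it reaches from about 0.375 to 0.9 m from the base axis. Payload 3.1 kg.
Tool frame: the origin (TCP) lies between the finger pads; the fingertips stand 19 mm ahead of it and the grasp point (between the pads) is the TCP; z points along the fingers, y is the line along which they close (so a half turn about z gives the same grasp; the last joint's range is limited). The gripper opens to 87 mm and grips with 3 to 60 N. Pads are 19 mm wide; open, the fingers measure 117 mm over their backs; the gripper's body (75 mm by 190 mm) begins 51 mm behind the grasp point.
Start: joints at [0.952, 0.527, 1.433, -0, 1.181, -0.178], TCP at [0.267, 0.565, 0.242] pointing down, gripper open.
Joint ranges: [-3.08, 3.08], [-0.75, 2.2], [0.22, 2.44], [-1.43, 4.57], [0, 2.65], [-2.85, 2.85]. Speed limits (rad/s): [2.79, 2.79, 3.14, 3.14, 3.14, 3.14].

INTERFACE

Orientations are given as a unit quaternion [x, y, z, w].
In Python, from rig import telemetry, viewer, hand_in gives the robot as it stands. The module is installed in compiled form; this text tells all that it offers.
- The arm moves only by the shell command python3 -m creep 'ROWS' [FORCE]. ROWS is JSON, a list of rows, each an object with "translation": the shift along the tool's x, y, z in mm, a list of three; "roll": the turn about the tool's z in degrees; "gripper": the finger opening in mm, from 0 to 87. In form: [{"translation": [tx, ty, tz], "roll": roll, "gripper": gripper}, ...]. A call has 1 to 5 rows; each row is the pose to reach, as a shift and turn from the pose commanded when the call began, along the tool's axes at that moment; what a row does not reach only later rows make up. A row lasts 1/12 s, in which the tool goes at most 41.7 mm and 7.16 degrees, less where a joint would pass 70% of its speed; a pose out of reach is approached as far as the arm can. A call with a gripper value outside its range is refused whole. The fingers move at their own pace and stop on an object; FORCE is the grip in N (left out, the last holds). Time passes only in rows, so rows that repeat a pose let the fingers close. It gives the time, the measured TCP pose, the force, the opening and the grip force at its end, in the units of the state.
- telemetry.get_obs(): the state, without advancing time (a new reading comes with each control period).
- viewer.camera(name): name is "scene" or "top" or "wrist"; returns the picture (384x512x3 uint8, blue, green, red); there is no depth.
- viewer.camera_info(name): a dict with "intrinsics" (3x3 intrinsics, pixels), "rvec" (rotation vector, rad) and "tvec" (3), from world to camera coordinates, as OpenCV has them; the wrist camera has in their place "hand_eye" (4x4, takes a point from camera to tool coordinates, whose origin is the TCP and whose axes are the flange's). Camera axes: x right, y down, z forward; pixel columns grow to the right and rows downward; lengths in m; the calibration is good to about 2 mm. A picture is of the moment at which its call begins: read the wrist's pose just before it. camera_info takes no time and is no camera call.
- hand_in(): hands the job in; it is judged then, once.
Trained networks look in the newest picture that a camera, given by its name, has taken for a name from the list of things; names that differ only in an ending like _2 or _b are one class to them, and where a whole thing is asked for, a point or a joint stands for the part that bears it (a point fixed in the world has none). Each returns a list of dicts, best first, with "p" (0 to 1); they miss things now and then, are a little off and sometimes report something else, mostly with a low value. They report only what shows in the picture. A call takes as long as a camera call.
- viewer.recognise(camera, thing): "bbox" ([left, top, width, height] in pixels, round what is visible of it).
The state is a dict: "time": time; "q": joint angles; "joint_velocities": joint speeds; "joint_torque": joint torques, N m; "position": TCP position; "tool_rot": TCP orientation; "ft_force": force on the tool from outside, world axes, zero at the start; "moment": the same for the moment, N m; "grip_width": finger opening in m; "grip_force": force on a finger pad.
Only numpy, scipy, OpenCV 4.12 (cv2) and the standard library are available. Lean on these libraries where they do the work, as an engineer would, in place of code of your own. Each camera call takes 0.05 s, during which the arm holds its last target. There are 200 camera calls.

## Working session

There is one attempt and no reset: what is moved stays moved. The work goes in short steps, Python scripts to look and compute and a shell command to move; the robot and the scene stay as the last step left them, time stands still between calls to the robot, and variables do not carry over. Pictures are saved under pics/ and viewed, at most 14 in all, crops included, and the job is handed in when it is done.

```bash
mkdir -p pics
cat > h.py <<'E'
import numpy as np, cv2
from rig import telemetry, viewer
from scipy.spatial.transform import Rotation as R
def pose(): 
    o=telemetry.get_obs(); return np.array(o['position']),R.from_quat(o['tool_rot'])
def cam(name):
    i=viewer.camera_info(name); K=np.array(i['intrinsics'])
    if name=='wrist':
        p,r=pose(); T=np.eye(4);T[:3,:3]=r.as_matrix();T[:3,3]=p
        X=T@np.array(i['hand_eye']); return K,X[:3,:3],X[:3,3]
    Rc=cv2.Rodrigues(np.array(i['rvec']))[0]; return K,Rc.T,-Rc.T@np.array(i['tvec']).ravel()
def back(c,uv,z):
    K,Rw,o=c; d=Rw@np.linalg.inv(K)@np.array([uv[0],uv[1],1.]); return o+d*(z-o[2])/d[2]
def proj(c,P):
    K,Rw,o=c; q=K@(Rw.T@(np.array(P)-o)); return q[:2]/q[2]
E
python3 - <<'E'
from h import *
o=telemetry.get_obs(); print({k:np.round(v,3).tolist() for k,v in o.items()}); print(pose()[1].as_matrix().round(3))
for n in ['top','scene']:
    cv2.imwrite(f'pics/{n}0.png',cv2.resize(viewer.camera(n),(768,576)))
    c=cam(n); print(n,c[2],c[1][:,2])
    for t in ['cup_tall','lid_tall','cup_medium','lid_medium','cup_short','lid_short','board','tray','bell','milk_carton','jar']:
        print(t,[(np.round(d['bbox']).tolist(),round(d['p'],2)) for d in viewer.recognise(n,t)][:3])
E
```

```text
{'time': 0.0, 'q': [0.952, 0.528, 1.434, -0.0, 1.181, -0.178], 'joint_velocities': [0.002, 0.0, 0.0, 0.001, 0.001, -0.0], 'joint_torque': [0.001, -44.003, -17.659, 0.063, 0.058, -0.0], 'position': [0.266, 0.565, 0.241], 'tool_rot': [0.219, 0.976, -0.001, -0.0], 'ft_force': [-0.661, -0.486, 0.225], 'moment': [-0.016, -0.025, 0.0], 'grip_force': 0.0, 'grip_width': 0.087}
[[-0.904  0.427 -0.001]
 [ 0.427  0.904 -0.002]
 [ 0.    -0.002 -1.   ]]
top [0.37245013 0.04394121 1.16619748] [ 0.21120728  0.00679134 -0.9774177 ]
cup_tall [([269.0, 169.0, 18.0, 24.0], 0.93)]
lid_tall []
cup_medium [([222.0, 185.0, 14.0, 6.0], 0.62), ([322.0, 163.0, 16.0, 22.0], 0.59)]
lid_medium [([267.0, 165.0, 22.0, 28.0], 0.49), ([283.0, 121.0, 27.0, 33.0], 0.27)]
cup_short [([319.0, 179.0, 11.0, 8.0], 0.56), ([282.0, 125.0, 28.0, 26.0], 0.16)]
lid_short [([319.0, 164.0, 17.0, 22.0], 0.6)]
board [([326.0, 205.0, 82.0, 64.0], 0.64)]
tray [([148.0, 201.0, 77.0, 59.0], 0.76)]
bell []
milk_carton [([69.0, 218.0, 55.0, 34.0], 0.66)]
jar [([236.0, 128.0, 19.0, 23.0], 0.83)]
scene [ 1.44582709 -0.87862985  0.91399083] [-0.55304005  0.60962843 -0.56789072]
cup_tall [([244.0, 185.0, 25.0, 32.0], 0.83)]
lid_tall []
cup_medium [([279.0, 178.0, 19.0, 18.0], 0.52)]
lid_medium [([281.0, 166.0, 21.0, 13.0], 0.78)]
cup_short [([297.0, 71.0, 29.0, 62.0], 0.19)]
lid_short [([210.0, 221.0, 20.0, 15.0], 0.81), ([236.0, 133.0, 81.0, 45.0], 0.39)]
board [([92.0, 206.0, 106.0, 68.0], 0.93)]
tray [([234.0, 133.0, 82.0, 47.0], 0.87)]
bell []
milk_carton [([298.0, 72.0, 26.0, 62.0], 0.95)]
jar [([303.0, 191.0, 18.0, 31.0], 0.75), ([214.0, 232.0, 20.0, 19.0], 0.23)]
```

View pics/top0.png

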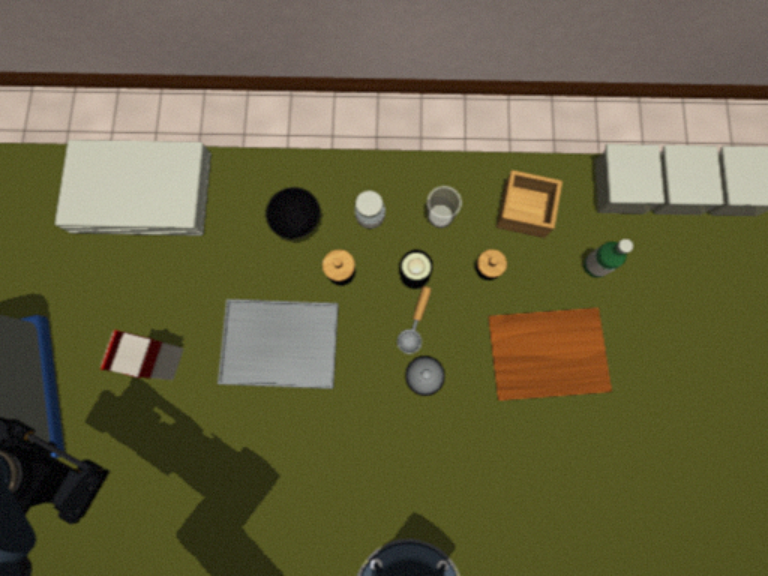

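View pics/scene0.png

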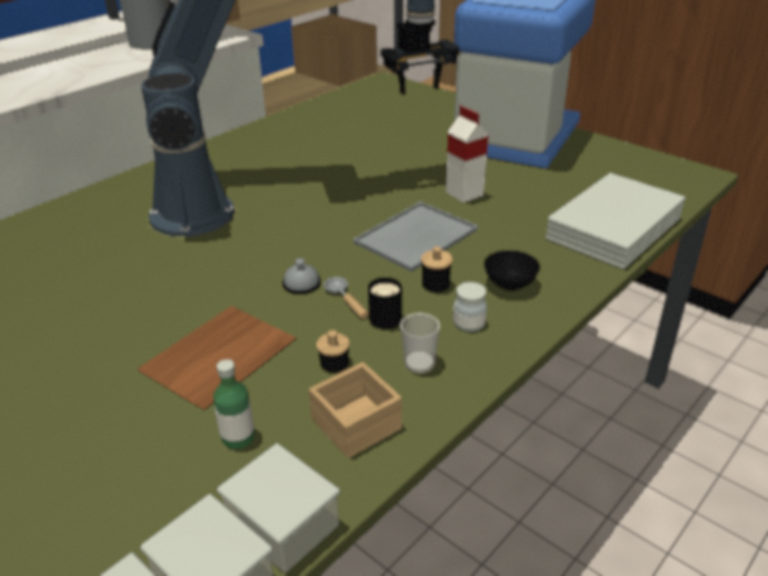

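The top view (768 px wide) shows the open tall cup at (416,265), a lidded cup at (339,265) which is the medium one, and the lidded short cup at (491,262). The bell is at (425,373), the board at (550,353) and the tray at (278,343). The spoon lies between the bell and the tall cup, and the beaker and jar stand behind the cups.

Run:
```python
from h import *
c=cam('top')
for n,u,z in [('tall rim',(416,262),.082),('tall cake',(416,266),.07),('med lid knob',(338,262),.092),('med disc',(339,265),.068),('short knob',(491,261),.073),('short disc',(491,264),.049),('bell',(426,373),.06),('beaker',(444,200),.09),('jar',(369,202),.08),('spoon handle',(426,290),.005),('spoonbowl',(409,342),.005),('syr',(625,246),.16),('box',(531,185),.05),
 ('b',(490,316),.005),('b',(600,309),.005),('b',(611,390),.005),('b',(498,400),.005),('t',(227,300),.012),('t',(338,304),.012),('t',(332,388),.012),('t',(219,384),.012)]:
    print(n,back(c,(np.array(u)+.5)/1.5-.5,z).round(3))
c=cam('scene')
for n,u,z in [('tall rim',(386,290),.082),('med knob',(437,251),.092),('short knob',(333,335),.073),('bell',(300,263),.06)]:
    print(n,back(c,(np.array(u)+.5)/1.5-.5,z).round(3))
```

```text
tall rim [ 0.655 -0.004  0.082]
tall cake [ 0.65  -0.004  0.07 ]
med lid knob [0.649 0.156 0.092]
med disc [0.649 0.156 0.068]
short knob [ 0.663 -0.16   0.073]
short disc [ 0.663 -0.164  0.049]
bell [ 0.431 -0.027  0.06 ]
beaker [ 0.789 -0.06   0.09 ]
jar [0.785 0.097 0.08 ]
spoon handle [ 0.613 -0.029  0.005]
spoonbowl [0.499 0.006 0.005]
syr [ 0.675 -0.401  0.16 ]
box [ 0.843 -0.255  0.05 ]
b [ 0.558 -0.168  0.005]
b [ 0.578 -0.406  0.005]
b [ 0.407 -0.418  0.005]
b [ 0.381 -0.181  0.005]
t [0.581 0.401 0.012]
t [0.577 0.161 0.012]
t [0.398 0.166 0.012]
t [0.402 0.403 0.012]
tall rim [ 0.664 -0.015  0.082]
med knob [0.661 0.147 0.092]
short knob [ 0.676 -0.172  0.073]
bell [ 0.442 -0.037  0.06 ]
```

```bash
cat > plan.py <<'E'
# python3 plan.py "x y z [yawdeg]" ... : tool-frame shift (mm) from the present pose for each target, and the roll (deg)
import sys; from h import *
p,r=pose(); M=r.as_matrix(); yaw=np.degrees(np.arctan2(M[1,0],M[0,0]))
print('at',p.round(4),'yaw',round(yaw,2),'force',np.round(telemetry.get_obs()['ft_force'],1),'w',round(telemetry.get_obs()['grip_width'],4),'t',telemetry.get_obs()['time'])
for a in sys.argv[1:]:
    v=[float(s) for s in a.split()]
    y=v[3] if len(v)>3 else 180.
    print(a,'->',(1000*(M.T@(np.array(v[:3])-p))).round(1),'roll',round(-((y-yaw+180)%360-180),1))
E
python3 plan.py "0.5 0 0.33"
```

```text
at [0.2666 0.5653 0.2416] yaw 154.75 force [-0.7 -1.5 -0.4] w 0.0872 t 1.2
0.5 0 0.33 -> [-452.2 -411.7  -88.5] roll -25.3
```

```bash
A='[{"translation":[-30,-28,-40],"roll":0,"gripper":87},{"translation":[-60,-56,-60],"roll":0,"gripper":87},{"translation":[-90,-84,-85],"roll":0,"gripper":87},{"translation":[-113,-103,-88],"roll":0,"gripper":87},{"translation":[-113,-103,-88],"roll":0,"gripper":87}]'
python3 -m creep '[{"translation":[-30,-28,-40],"roll":0,"gripper":87},{"translation":[-60,-56,-60],"roll":0,"gripper":87},{"translation":[-90,-84,-85],"roll":0,"gripper":87},{"translation":[-113,-103,-88],"roll":0,"gripper":87},{"translation":[-113,-103,-88],"roll":0,"gripper":87}]'
python3 -m creep '[{"translation":[-30,-28,0],"roll":0,"gripper":87},{"translation":[-60,-55,0],"roll":0,"gripper":87},{"translation":[-90,-82,0],"roll":0,"gripper":87},{"translation":[-120,-109,0],"roll":0,"gripper":87},{"translation":[-150,-137,0],"roll":0,"gripper":87}]'
python3 -m creep '[{"translation":[-30,-28,0],"roll":0,"gripper":87},{"translation":[-60,-55,0],"roll":0,"gripper":87},{"translation":[-90,-82,0],"roll":0,"gripper":87},{"translation":[-120,-109,0],"roll":0,"gripper":87},{"translation":[-150,-137,0],"roll":0,"gripper":87}]'
python3 plan.py "0.5 0 0.33"
```

```text
time: 1.62
position: [0.3269, 0.4208, 0.3322]
tool_rot: [0.22, 0.976, 0.001, 0.002]
ft_force: [0.0, -0.3, -0.3]
grip_width: 0.0872
grip_force: 0.0
time: 2.03
position: [0.4024, 0.2347, 0.3295]
tool_rot: [0.218, 0.976, 0.0, 0.0]
ft_force: [0.4, -0.5, 0.7]
grip_width: 0.0871
grip_force: 0.0
time: 2.45
position: [0.4798, 0.0465, 0.3295]
tool_rot: [0.219, 0.976, 0.0, 0.0]
ft_force: [1.0, 0.6, 0.6]
grip_width: 0.0869
grip_force: 0.0
at [0.4798 0.0465 0.3295] yaw 154.74 force [1.  0.6 0.6] w 0.0869 t 2.45
0.5 0 0.33 -> [-38.1 -33.4  -0.5] roll -25.3
```

```bash
python3 -m creep '[{"translation":[-38,-33,0],"roll":-7,"gripper":87},{"translation":[-38,-33,0],"roll":-14,"gripper":87},{"translation":[-38,-33,0],"roll":-21,"gripper":87},{"translation":[-38,-33,0],"roll":-25.3,"gripper":87},{"translation":[-38,-33,0],"roll":-25.3,"gripper":87}]' >/dev/null
python3 -m creep '[{"translation":[0,0,0],"roll":0,"gripper":87},{"translation":[0,0,0],"roll":0,"gripper":87}]' >/dev/null
python3 plan.py
python3 - <<'E'
from h import *
c=cam('wrist'); im=viewer.camera('wrist'); cv2.imwrite('pics/w0.png',cv2.resize(im,(768,576)))
print(c[2],c[1]); 
for n,P in [('tall',(.66,-.01,.082)),('bell',(.437,-.032,.06))]: print(n,proj(c,P)*1.5)
E
```

```text
at [0.4995 0.0024 0.3294] yaw 179.97 force [0.1 1.3 0.6] w 0.0868 t 3.0333
[0.42300965 0.00125901 0.47206541] [[ 8.49407599e-04  9.59949502e-01  2.80171789e-01]
 [ 9.99999156e-01 -5.39841302e-04 -1.18208365e-03]
 [-9.83492311e-04  2.80172557e-01 -9.59949150e-01]]
tall [372.76559402 399.07601727]
bell [347.37081005 169.84352379]
```

View pics/w0.png

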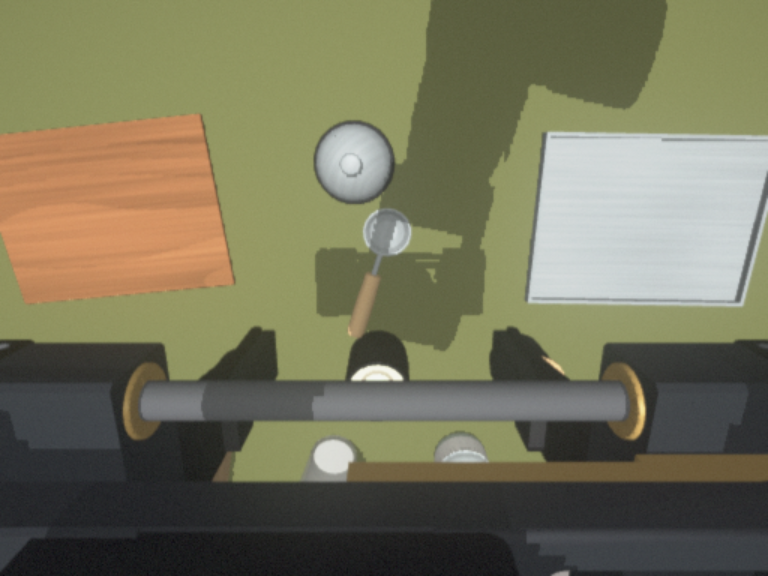

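The wrist view shows the bell plunger at (351,164), the board's near-tray corners at (202,115) and (233,285), the tray's corners at (546,133), (528,302) and (744,305), and the tall cup partly hidden at (378,385).

```bash
python3 - <<'E'
from h import *
c=cam('wrist')
for n,u,z in [('bell',(351,164),.06),('b',(202,115),.005),('b',(233,285),.005),('b',(26,302),.005),('t',(546,132),.012),('t',(528,303),.012),('t',(744,305),.012),('tall',(378,380),.082),('spoonend',(354,334),.005)]:
    print(n,back(c,(np.array(u)+.5)/1.5-.5,z).round(3))
E
python3 -m creep '[{"translation":[-38,0,0],"roll":0,"gripper":87},{"translation":[-76,0,0],"roll":0,"gripper":87},{"translation":[-114,0,0],"roll":0,"gripper":87},{"translation":[-130,0,0],"roll":0,"gripper":87},{"translation":[-130,0,0],"roll":0,"gripper":87}]' >/dev/null
python3 -m creep '[{"translation":[0,0,0],"roll":0,"gripper":87},{"translation":[0,0,0],"roll":0,"gripper":87}]' >/dev/null
python3 plan.py
python3 - <<'E'
from h import *
c=cam('wrist'); im=viewer.camera('wrist'); cv2.imwrite('pics/w1.png',cv2.resize(im,(768,576)))
for n,P in [('tall',(.66,-.01,.082)),('bell',(.437,-.032,.06))]: print(n,proj(c,P)*1.5)
E
```

```text
bell [ 0.432 -0.029  0.06 ]
b [ 0.385 -0.181  0.005]
b [ 0.563 -0.167  0.005]
b [ 0.583 -0.402  0.005]
t [0.402 0.162 0.012]
t [0.582 0.161 0.012]
t [0.584 0.401 0.012]
tall [ 0.638 -0.005  0.082]
spoonend [ 0.622 -0.033  0.005]
at [0.6283 0.0026 0.3292] yaw -179.95 force [-0.6  0.  -0.3] w 0.0869 t 3.6667
tall [371.42310062 276.41834461]
bell [343.756821    10.53139212]
```

View pics/w1.png

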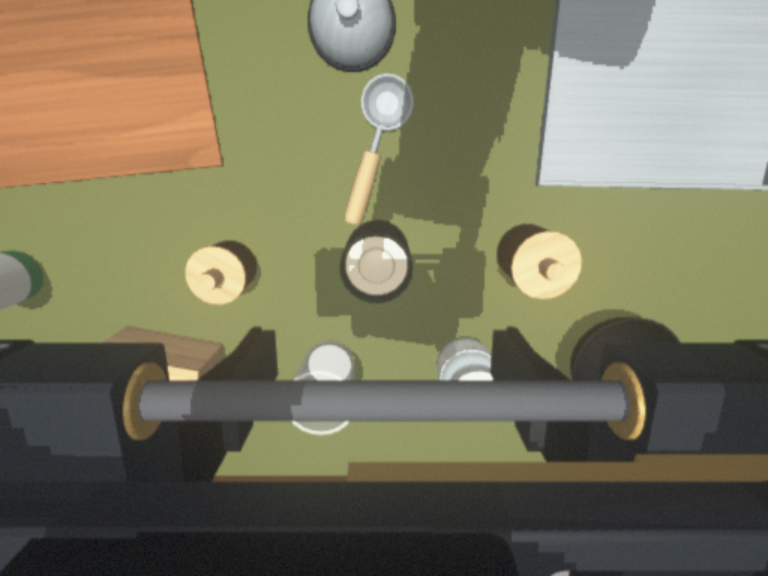

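This view is clear: the tall cup's rim is centred at about (377,265), the medium lid's disc at (546,265) with its knob at (556,269), and the short lid's disc at (216,275) with its knob at (209,281). The bell is at (347,7).

```bash
python3 - <<'E'
from h import *
c=cam('wrist')
f=lambda u:(np.array(u)+.5)/1.5-.5
for n,u,z in [('tall rim',(377,265),.082),('tall L',(344,265),.082),('tall R',(411,265),.082),('tall bottom',(377,301),.082),('med disc',(546,265),.068),('medL',(511,265),.068),('medR',(581,265),.068),('med knob',(556,269),.092),('short disc',(216,275),.049),('sL',(186,275),.049),('sR',(246,275),.049),('short knob',(208,281),.073),('bell',(347,7),.06)]:
    print(n,back(c,f(u),z).round(4))
E
python3 plan.py "0.655 -0.006 0.2"
```

```text
tall rim [ 0.6489 -0.0051  0.082 ]
tall L [ 0.649  -0.0354  0.082 ]
tall R [0.6489 0.0261 0.082 ]
tall bottom [ 0.6838 -0.0052  0.082 ]
med disc [0.6523 0.1553 0.068 ]
medL [0.6523 0.122  0.068 ]
medR [0.6523 0.1885 0.068 ]
med knob [0.65   0.1555 0.092 ]
short disc [ 0.6676 -0.167   0.049 ]
sL [ 0.6676 -0.1971  0.049 ]
sR [ 0.6676 -0.137   0.049 ]
short knob [ 0.6669 -0.1657  0.073 ]
bell [ 0.4341 -0.0295  0.06  ]
at [0.6281 0.0026 0.3295] yaw -179.95 force [ 0.2  0.1 -0.2] w 0.087 t 3.7167
0.655 -0.006 0.2 -> [-27.1  -8.6 129.4] roll 0.0
```

```bash
python3 -m creep '[{"translation":[-24,-7,30],"roll":0,"gripper":87},{"translation":[-24,-7,70],"roll":0,"gripper":87},{"translation":[-24,-7,110],"roll":0,"gripper":87},{"translation":[-24,-7,150],"roll":0,"gripper":87},{"translation":[-24,-7,180],"roll":0,"gripper":87}]' >/dev/null
python3 -m creep '[{"translation":[0,0,30],"roll":0,"gripper":87},{"translation":[0,0,60],"roll":0,"gripper":87},{"translation":[0,0,99],"roll":0,"gripper":87},{"translation":[0,0,99],"roll":0,"gripper":87},{"translation":[0,0,99],"roll":0,"gripper":87}]'
python3 -m creep '[{"translation":[0,0,0],"roll":0,"gripper":60},{"translation":[0,0,0],"roll":0,"gripper":60},{"translation":[0,0,0],"roll":0,"gripper":60},{"translation":[0,0,0],"roll":0,"gripper":60},{"translation":[0,0,0],"roll":0,"gripper":60}]' 15
python3 plan.py
```

```text
time: 4.55
position: [0.6508, -0.0044, 0.0489]
tool_rot: [-0.0, 1.0, 0.001, -0.003]
ft_force: [-0.1, -0.2, 2.0]
grip_width: 0.0869
grip_force: 0.0
time: 4.97
position: [0.655, -0.0049, 0.0533]
tool_rot: [-0.0, 1.0, -0.0, 0.002]
ft_force: [-1.7, 0.5, 7.0]
grip_width: 0.0667
grip_force: 14.9
at [ 0.655  -0.0049  0.0533] yaw -179.97 force [-1.7  0.5  7. ] w 0.0667 t 4.9667
```

```bash
python3 -m creep '[{"translation":[0,0,-20],"roll":0,"gripper":60},{"translation":[0,0,-50],"roll":0,"gripper":60},{"translation":[0,0,-90],"roll":0,"gripper":60},{"translation":[0,0,-130],"roll":0,"gripper":60},{"translation":[0,0,-130],"roll":0,"gripper":60}]' 
python3 -m creep '[{"translation":[10,-30,0],"roll":0,"gripper":60},{"translation":[20,-60,0],"roll":0,"gripper":60},{"translation":[32,-95,0],"roll":0,"gripper":60},{"translation":[44,-130,0],"roll":0,"gripper":60},{"translation":[57,-170,0],"roll":0,"gripper":60}]' >/dev/null
python3 -m creep '[{"translation":[13,-38,0],"roll":0,"gripper":60},{"translation":[26,-76,0],"roll":0,"gripper":60},{"translation":[40,-115,0],"roll":0,"gripper":60},{"translation":[54,-155,0],"roll":0,"gripper":60},{"translation":[58,-172,0],"roll":0,"gripper":60}]' >/dev/null
python3 -m creep '[{"translation":[0,0,0],"roll":0,"gripper":60},{"translation":[0,0,0],"roll":0,"gripper":60},{"translation":[0,0,0],"roll":0,"gripper":60}]'
python3 plan.py "0.5385 -0.3475 0.06"
python3 - <<'E'
from h import *
cv2.imwrite('pics/s1.png',viewer.camera('scene')[130:330,60:340])
E
```

```text
time: 5.38
position: [0.6589, -0.0056, 0.1901]
tool_rot: [-0.001, 1.0, -0.002, 0.009]
ft_force: [1.1, -0.3, -0.8]
grip_width: 0.0667
grip_force: 14.9
time: 6.47
position: [0.5387, -0.3454, 0.1803]
tool_rot: [-0.0, 1.0, 0.001, -0.0]
ft_force: [-0.7, 1.1, -1.2]
grip_width: 0.0664
grip_force: 14.9
at [ 0.5387 -0.3454  0.1803] yaw -179.95 force [-0.7  1.1 -1.2] w 0.0664 t 6.4667
0.5385 -0.3475 0.06 -> [ 1.000e-01 -2.300e+00  1.203e+02] roll 0.0
```

View pics/s1.png

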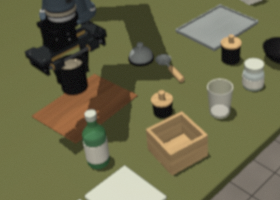

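```bash
python3 -m creep '[{"translation":[0,-2,35],"roll":0,"gripper":60},{"translation":[0,-2,70],"roll":0,"gripper":60},{"translation":[0,-2,105],"roll":0,"gripper":60},{"translation":[0,-2,120],"roll":0,"gripper":60},{"translation":[0,-2,120],"roll":0,"gripper":60}]' 
python3 -m creep '[{"translation":[0,0,0],"roll":0,"gripper":60},{"translation":[0,0,2],"roll":0,"gripper":60},{"translation":[0,0,2],"roll":0,"gripper":60}]'
```

```text
time: 6.93
position: [0.538, -0.345, 0.0571]
tool_rot: [-0.002, 1.0, 0.002, -0.002]
ft_force: [0.1, 0.7, -1.3]
grip_width: 0.0667
grip_force: 14.9
time: 7.18
position: [0.5399, -0.3483, 0.0596]
tool_rot: [-0.001, 1.0, -0.001, 0.001]
ft_force: [-0.3, 0.8, -1.8]
grip_width: 0.0662
grip_force: 14.9
```

```bash
for i in 1 2; do python3 -m creep '[{"translation":[0,0,1.5],"roll":0,"gripper":60},{"translation":[0,0,1.5],"roll":0,"gripper":60},{"translation":[0,0,1.5],"roll":0,"gripper":60}]' | egrep 'pos|ft'; done
```

```text
position: [0.5392, -0.3487, 0.0577]
ft_force: [0.1, 0.6, -1.9]
position: [0.5389, -0.3486, 0.0555]
ft_force: [0.0, 0.4, -2.4]
```

```bash
for i in 1 2; do python3 -m creep '[{"translation":[0,0,1.5],"roll":0,"gripper":60},{"translation":[0,0,1.5],"roll":0,"gripper":60},{"translation":[0,0,1.5],"roll":0,"gripper":60}]' | egrep 'pos|ft'; done
```

```text
position: [0.5393, -0.3488, 0.055]
ft_force: [0.1, 0.8, 5.1]
position: [0.5394, -0.3489, 0.0548]
ft_force: [-1.8, 2.0, 12.6]
```

```bash
python3 -m creep '[{"translation":[0,0,-1],"roll":0,"gripper":87},{"translation":[0,0,-1],"roll":0,"gripper":87},{"translation":[0,0,-1],"roll":0,"gripper":87},{"translation":[0,0,-1],"roll":0,"gripper":87},{"translation":[0,0,-1],"roll":0,"gripper":87}]' | egrep 'pos|width'
python3 -m creep '[{"translation":[0,0,-15],"roll":0,"gripper":87},{"translation":[0,0,-50],"roll":0,"gripper":87},{"translation":[0,0,-90],"roll":0,"gripper":87},{"translation":[0,0,-120],"roll":0,"gripper":87},{"translation":[0,0,-120],"roll":0,"gripper":87}]' | egrep 'pos|width'
python3 -m creep '[{"translation":[12,38,0],"roll":0,"gripper":0},{"translation":[24,76,0],"roll":0,"gripper":0},{"translation":[36,114,0],"roll":0,"gripper":0},{"translation":[48,152,0],"roll":0,"gripper":0},{"translation":[53,160,0],"roll":0,"gripper":0}]' | egrep 'pos|width'
python3 -m creep '[{"translation":[12,38,0],"roll":0,"gripper":0},{"translation":[24,76,0],"roll":0,"gripper":0},{"translation":[36,114,0],"roll":0,"gripper":0},{"translation":[48,152,0],"roll":0,"gripper":0},{"translation":[53,160,0],"roll":0,"gripper":0}]' | egrep 'pos|width'
python3 -m creep '[{"translation":[0,0,0],"roll":0,"gripper":0},{"translation":[0,0,0],"roll":0,"gripper":0},{"translation":[0,0,0],"roll":0,"gripper":0}]' | egrep 'pos|width'
python3 plan.py "0.433 -0.029 0.09"
python3 - <<'E'
from h import *
a=viewer.camera('scene')[130:330,60:340]; b=viewer.camera('wrist')
cv2.imwrite('pics/s2.png',np.hstack([cv2.resize(a,(430,307)),cv2.resize(b,(368,307))]))
E
```

```text
position: [0.5388, -0.3485, 0.053]
grip_width: 0.0856
position: [0.5424, -0.3515, 0.1805]
grip_width: 0.0871
position: [0.4816, -0.182, 0.1724]
grip_width: 0.0618
position: [0.4286, -0.0239, 0.1729]
grip_width: 0.0283
position: [0.4344, -0.0301, 0.1736]
grip_width: 0.0087
at [ 0.4344 -0.0301  0.1736] yaw -179.99 force [0.3 0.1 0.2] w 0.0087 t 10.1
0.433 -0.029 0.09 -> [ 1.6  1.2 83.6] roll 0.0
```

View pics/s2.png

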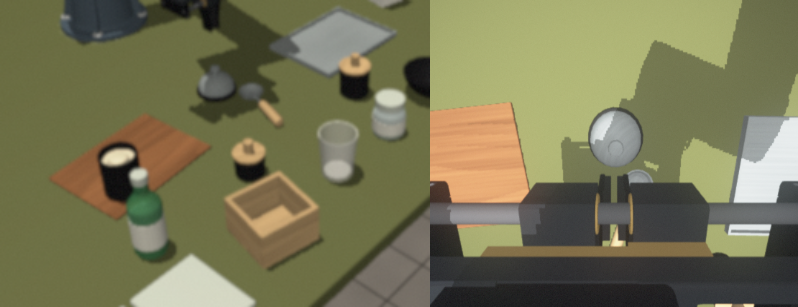

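The tall cup stands upright on the board and the other two cups are unmoved. The fingers are above the bell, so I press now.

```bash
python3 -m creep '[{"translation":[1,1,30],"roll":0,"gripper":0},{"translation":[1,1,60],"roll":0,"gripper":0},{"translation":[1,1,85],"roll":0,"gripper":0},{"translation":[1,1,93],"roll":0,"gripper":0},{"translation":[1,1,98],"roll":0,"gripper":0}]' | egrep 'pos|ft'
for i in 1 2 ; do python3 -m creep '[{"translation":[0,0,3],"roll":0,"gripper":0},{"translation":[0,0,3],"roll":0,"gripper":0},{"translation":[0,0,3],"roll":0,"gripper":0}]' | egrep 'pos|ft'; done
```

```text
position: [0.4313, -0.0285, 0.0743]
ft_force: [-2.3, -1.8, 3.0]
position: [0.4319, -0.028, 0.0734]
ft_force: [-2.8, -1.2, 4.8]
position: [0.4321, -0.0279, 0.0703]
ft_force: [-2.7, -2.1, 5.5]
```

```bash
for i in 1 2 ; do python3 -m creep '[{"translation":[0,0,2],"roll":0,"gripper":0},{"translation":[0,0,2],"roll":0,"gripper":0},{"translation":[0,0,2],"roll":0,"gripper":0}]' | egrep 'pos|ft'; done
```

```text
position: [0.4321, -0.0279, 0.0692]
ft_force: [-4.1, -2.1, 16.1]
position: [0.4322, -0.0279, 0.0688]
ft_force: [-5.9, -2.3, 34.8]
```

Firm stop: 35 N at the bottom, held for over 0.2 s. Now I go up and look again at the cups.

```bash
python3 -m creep '[{"translation":[0,0,-20],"roll":0,"gripper":0},{"translation":[0,0,-60],"roll":0,"gripper":87},{"translation":[0,0,-100],"roll":0,"gripper":87},{"translation":[0,0,-140],"roll":0,"gripper":87},{"translation":[0,0,-180],"roll":0,"gripper":87}]' | egrep 'pos|ft'
python3 -m creep '[{"translation":[-25,15,-30],"roll":0,"gripper":87},{"translation":[-60,30,-60],"roll":0,"gripper":87},{"translation":[-95,45,-90],"roll":0,"gripper":87},{"translation":[-130,60,-90],"roll":0,"gripper":87},{"translation":[-165,75,-90],"roll":0,"gripper":87}]' | egrep 'pos|ft'
python3 -m creep '[{"translation":[-25,22,0],"roll":0,"gripper":87},{"translation":[-25,22,0],"roll":0,"gripper":87},{"translation":[-25,22,0],"roll":0,"gripper":87},{"translation":[-25,22,0],"roll":0,"gripper":87},{"translation":[-25,22,0],"roll":0,"gripper":87}]' | egrep 'pos|ft'
python3 - <<'E'
from h import *
c=cam('wrist'); np.save('c.npy',np.hstack([c[0],c[1],c[2][:,None]])); b=viewer.camera('wrist')
cv2.imwrite('pics/w2.png',cv2.resize(b,(768,576)))
E
```

```text
position: [0.4321, -0.0273, 0.2481]
ft_force: [0.6, -0.4, -0.4]
position: [0.5958, 0.0471, 0.3399]
ft_force: [0.6, 0.0, 0.4]
position: [0.6166, 0.0675, 0.3354]
ft_force: [-0.1, 0.3, -0.7]
```

View pics/w2.png

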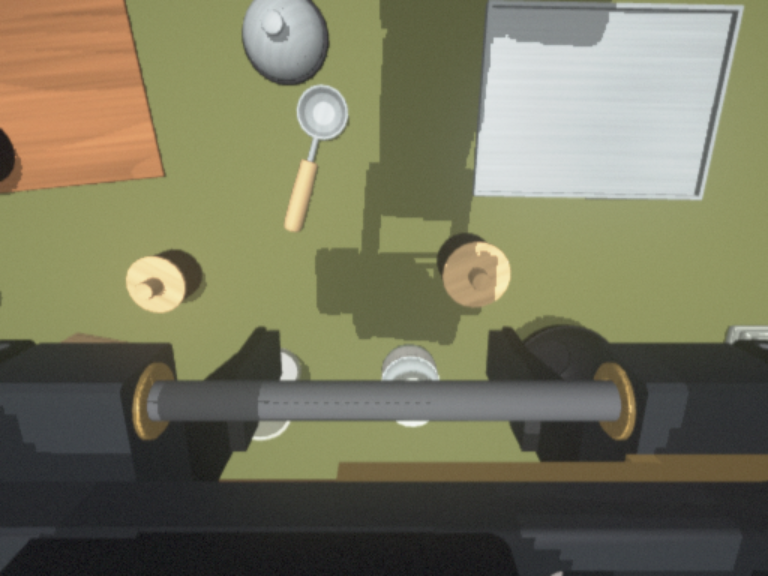

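The medium lid's disc is at (476,275) with its knob at (481,280), the short lid's disc at (156,283), and the bell at (272,22).

```bash
python3 - <<'E'
from h import *
m=np.load('c.npy'); c=(m[:,:3],m[:,3:6],m[:,6]); f=lambda u:(np.array(u)+.5)/1.5-.5
for n,u,z in [('med disc',(476,275),.068),('med knob',(481,279),.092),('short disc',(156,283),.049),('short knob',(148,291),.073),('bell',(272,21),.06),('bcorner',(163,176),.005),('tcorner',(475,193),.012),('tc',(702,199),.012)]:
    print(n,back(c,f(u),z).round(4))
E
python3 plan.py "0.651 0.156 0.15"
```

```text
med disc [0.6526 0.1555 0.068 ]
med knob [0.6499 0.1551 0.092 ]
short disc [ 0.6665 -0.1668  0.049 ]
short knob [ 0.6675 -0.1627  0.073 ]
bell [ 0.4317 -0.0288  0.06  ]
bcorner [ 0.5621 -0.1663  0.005 ]
tcorner [0.579  0.1614 0.012 ]
tc [0.5852 0.4    0.012 ]
at [0.6166 0.0673 0.3356] yaw 180.0 force [ 0.3 -0.2  0.1] w 0.0848 t 12.9167
0.651 0.156 0.15 -> [-34.5  88.7 185.6] roll -0.0
```

```bash
python3 -m creep '[{"translation":[-10,25,25],"roll":0,"gripper":50},{"translation":[-20,50,55],"roll":0,"gripper":50},{"translation":[-34,75,85],"roll":0,"gripper":50},{"translation":[-35,89,120],"roll":0,"gripper":50},{"translation":[-35,89,155],"roll":0,"gripper":50}]' | egrep 'pos|ft'
python3 -m creep '[{"translation":[0,0,30],"roll":0,"gripper":50},{"translation":[0,0,30],"roll":0,"gripper":50},{"translation":[0,0,30],"roll":0,"gripper":50},{"translation":[0,0,30],"roll":0,"gripper":50},{"translation":[0,0,30],"roll":0,"gripper":50}]' | egrep 'pos|ft|width'
python3 plan.py "0.651 0.156 0.091"
```

```text
position: [0.653, 0.1592, 0.1801]
ft_force: [0.2, -0.2, -0.7]
position: [0.6546, 0.1564, 0.1537]
ft_force: [0.1, -0.4, -0.4]
grip_width: 0.0502
at [0.6546 0.1564 0.1537] yaw 179.99 force [ 0.1 -0.4 -0.4] w 0.0502 t 13.75
0.651 0.156 0.091 -> [ 3.9 -0.4 62.6] roll -0.0
```

```bash
python3 -m creep '[{"translation":[2,0,30],"roll":0,"gripper":50},{"translation":[2,0,55],"roll":0,"gripper":50},{"translation":[2,0,62],"roll":0,"gripper":50},{"translation":[2,0,62],"roll":0,"gripper":50},{"translation":[2,0,62],"roll":0,"gripper":50}]' | egrep 'pos|ft'
python3 -m creep '[{"translation":[0,0,0],"roll":0,"gripper":10},{"translation":[0,0,0],"roll":0,"gripper":10},{"translation":[0,0,0],"roll":0,"gripper":10},{"translation":[0,0,0],"roll":0,"gripper":10},{"translation":[0,0,0],"roll":0,"gripper":10}]' 15 | egrep 'pos|ft|width|grip'
```

```text
position: [0.652, 0.1567, 0.0904]
ft_force: [-0.2, -0.7, -0.6]
position: [0.6508, 0.1568, 0.0888]
ft_force: [-0.6, -0.4, 0.9]
grip_width: 0.0249
grip_force: 0.0
```

```bash
python3 -m creep '[{"translation":[0,0,0],"roll":0,"gripper":10},{"translation":[0,0,0],"roll":0,"gripper":10},{"translation":[0,0,0],"roll":0,"gripper":10}]' 15 | egrep 'pos|ft|width|grip'
python3 -m creep '[{"translation":[0,0,-10],"roll":0,"gripper":10},{"translation":[0,0,-30],"roll":0,"gripper":10},{"translation":[0,0,-55],"roll":0,"gripper":10},{"translation":[0,0,-55],"roll":0,"gripper":10},{"translation":[0,0,-55],"roll":0,"gripper":10}]' | egrep 'pos|ft|width|grip'
python3 plan.py "0.53 0.225 0.1"
```

```text
position: [0.6507, 0.1569, 0.0886]
ft_force: [-0.0, 0.1, 1.1]
grip_width: 0.0174
grip_force: 15.0
position: [0.652, 0.1569, 0.1456]
ft_force: [-0.1, -0.0, -0.8]
grip_width: 0.0174
grip_force: 15.0
at [0.652  0.1569 0.1456] yaw -179.95 force [-0.1 -0.  -0.8] w 0.0174 t 15.25
0.53 0.225 0.1 -> [122.1  68.1  45.1] roll 0.0
```

```bash
python3 -m creep '[{"translation":[30,17,0],"roll":0,"gripper":10},{"translation":[60,34,0],"roll":0,"gripper":10},{"translation":[90,51,0],"roll":0,"gripper":10},{"translation":[122,68,0],"roll":0,"gripper":10},{"translation":[122,68,20],"roll":0,"gripper":10}]' | egrep 'pos|width'
python3 -m creep '[{"translation":[0,0,30],"roll":0,"gripper":10},{"translation":[0,0,60],"roll":0,"gripper":10},{"translation":[0,0,80],"roll":0,"gripper":10},{"translation":[0,0,80],"roll":0,"gripper":10},{"translation":[0,0,80],"roll":0,"gripper":10}]' | egrep 'pos|ft|width|grip'
python3 -m creep '[{"translation":[0,0,3],"roll":0,"gripper":10},{"translation":[0,0,3],"roll":0,"gripper":10},{"translation":[0,0,3],"roll":0,"gripper":10}]' | egrep 'pos|ft|width|grip'
```

```text
position: [0.5218, 0.2273, 0.1246]
grip_width: 0.0178
position: [0.5271, 0.2244, 0.0419]
ft_force: [0.4, -0.6, 0.8]
grip_width: 0.0178
grip_force: 15.0
position: [0.5294, 0.2248, 0.0416]
ft_force: [-0.4, -0.1, 0.3]
grip_width: 0.0176
grip_force: 15.0
```

```bash
for i in 1 2 ; do python3 -m creep '[{"translation":[0,0,2.5],"roll":0,"gripper":10},{"translation":[0,0,2.5],"roll":0,"gripper":10},{"translation":[0,0,2.5],"roll":0,"gripper":10}]' | egrep 'pos|ft'; done
```

```text
position: [0.5287, 0.2247, 0.0384]
ft_force: [1.1, 0.2, -0.4]
position: [0.5284, 0.2247, 0.0353]
ft_force: [0.7, -0.1, -0.5]
```

```bash
python3 -m creep '[{"translation":[0,0,1],"roll":0,"gripper":10},{"translation":[0,0,1],"roll":0,"gripper":10},{"translation":[0,0,1],"roll":0,"gripper":10}]' | egrep 'pos|ft'
python3 -m creep '[{"translation":[0,0,0],"roll":0,"gripper":50},{"translation":[0,0,0],"roll":0,"gripper":50},{"translation":[0,0,0],"roll":0,"gripper":50},{"translation":[0,0,0],"roll":0,"gripper":50},{"translation":[0,0,-5],"roll":0,"gripper":50}]' | egrep 'pos|ft|width'
python3 -m creep '[{"translation":[0,0,-30],"roll":0,"gripper":87},{"translation":[0,0,-70],"roll":0,"gripper":87},{"translation":[0,0,-110],"roll":0,"gripper":87},{"translation":[0,0,-150],"roll":0,"gripper":87},{"translation":[0,0,-190],"roll":0,"gripper":87}]' | egrep 'pos|width'
python3 -m creep '[{"translation":[-30,-17,-40],"roll":0,"gripper":87},{"translation":[-65,-40,-60],"roll":0,"gripper":87},{"translation":[-90,-70,-85],"roll":0,"gripper":87},{"translation":[-90,-105,-97],"roll":0,"gripper":87},{"translation":[-90,-135,-97],"roll":0,"gripper":87}]' | egrep 'pos|width'
python3 -m creep '[{"translation":[0,0,0],"roll":0,"gripper":87},{"translation":[0,0,0],"roll":0,"gripper":87},{"translation":[0,0,0],"roll":0,"gripper":87}]' | egrep 'pos|width'
python3 - <<'E'
from h import *
c=cam('wrist'); np.save('c.npy',np.hstack([c[0],c[1],c[2][:,None]])); b=viewer.camera('wrist')
cv2.imwrite('pics/w3.png',cv2.resize(b,(768,576)))
E
```

```text
position: [0.5286, 0.2247, 0.0343]
ft_force: [-0.1, 0.5, -0.3]
position: [0.528, 0.2246, 0.0389]
ft_force: [-0.9, 0.6, -0.1]
grip_width: 0.0428
position: [0.528, 0.2246, 0.2317]
grip_width: 0.0752
position: [0.622, 0.0891, 0.3306]
grip_width: 0.0867
position: [0.618, 0.09, 0.3262]
grip_width: 0.0867
```

View pics/w3.png

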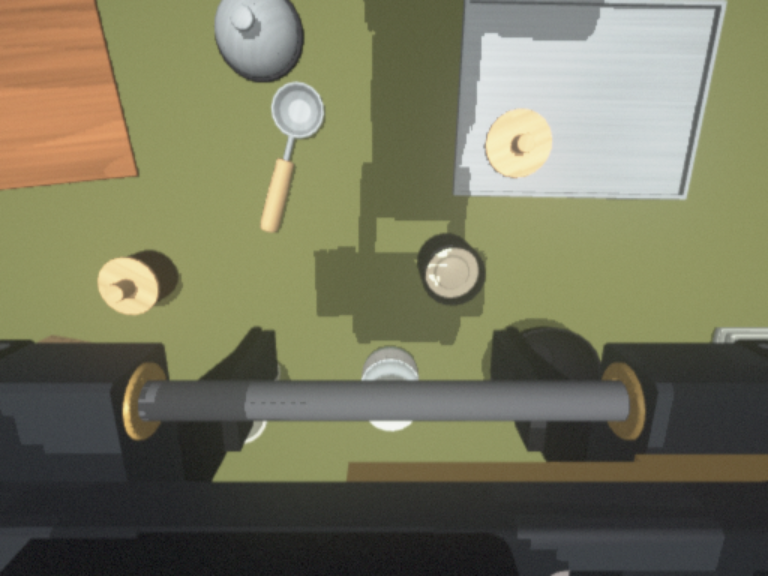

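The medium lid lies knob up in the tray at (519,144). The open medium cup's rim is centred at about (453,272), and the short lid's disc is at (128,286).

```bash
python3 - <<'E'
from h import *
m=np.load('c.npy'); c=(m[:,:3],m[:,3:6],m[:,6]); f=lambda u:(np.array(u)+.5)/1.5-.5
for n,u,z in [('med rim',(453,272),.063),('L',(422,272),.063),('R',(484,272),.063),('B',(453,303),.063),('short disc',(128,286),.049),('lid in tray',(519,144),.014),('tc',(455,193),.012)]:
    print(n,back(c,f(u),z).round(4))
E
python3 plan.py "0.651 0.156 0.15"
```

```text
med rim [0.6498 0.1551 0.063 ]
L [0.6498 0.1253 0.063 ]
R [0.6498 0.1848 0.063 ]
B [0.6812 0.1564 0.063 ]
short disc [ 0.6679 -0.1675  0.049 ]
lid in tray [0.5316 0.2227 0.014 ]
tc [0.5795 0.1618 0.012 ]
at [0.6178 0.0907 0.326 ] yaw -179.92 force [-0.6  0.6  0. ] w 0.087 t 18.6333
0.651 0.156 0.15 -> [-33.5  65.1 176. ] roll 0.1
```

Now I grasp the medium cup at z about 0.042.

```bash
python3 -m creep '[{"translation":[-10,25,25],"roll":0,"gripper":87},{"translation":[-20,50,55],"roll":0,"gripper":87},{"translation":[-33,65,85],"roll":0,"gripper":87},{"translation":[-33,65,125],"roll":0,"gripper":87},{"translation":[-33,65,165],"roll":0,"gripper":87}]' | egrep 'pos|ft'
python3 -m creep '[{"translation":[0,0,35],"roll":0,"gripper":87},{"translation":[0,0,70],"roll":0,"gripper":87},{"translation":[0,0,105],"roll":0,"gripper":87},{"translation":[0,0,118],"roll":0,"gripper":87},{"translation":[0,0,118],"roll":0,"gripper":87}]' | egrep 'pos|ft|width'
python3 -m creep '[{"translation":[0,0,0],"roll":0,"gripper":50},{"translation":[0,0,0],"roll":0,"gripper":50},{"translation":[0,0,0],"roll":0,"gripper":50},{"translation":[0,0,0],"roll":0,"gripper":50},{"translation":[0,0,0],"roll":0,"gripper":50}]' 15| egrep 'pos|ft|width|grip'
python3 -m creep '[{"translation":[0,0,0],"roll":0,"gripper":50},{"translation":[0,0,0],"roll":0,"gripper":50}]' 15| egrep 'pos|ft|width|grip'
```

```text
position: [0.6516, 0.1584, 0.1602]
ft_force: [0.0, 0.2, -0.7]
position: [0.6477, 0.1562, 0.039]
ft_force: [-0.6, 0.8, 1.0]
grip_width: 0.0867
position: [0.6529, 0.1552, 0.0456]
ft_force: [-1.2, 0.3, 6.2]
grip_width: 0.0623
grip_force: 15.0
position: [0.6529, 0.1552, 0.0456]
ft_force: [-0.2, 2.0, 6.0]
grip_width: 0.0626
grip_force: 15.0
```

```bash
python3 -m creep '[{"translation":[0,0,-20],"roll":0,"gripper":50},{"translation":[0,0,-50],"roll":0,"gripper":50},{"translation":[0,0,-90],"roll":0,"gripper":50},{"translation":[0,0,-130],"roll":0,"gripper":50},{"translation":[0,0,-130],"roll":0,"gripper":50}]' | egrep 'pos|width'
python3 -m creep '[{"translation":[10,-30,0],"roll":0,"gripper":50},{"translation":[20,-65,0],"roll":0,"gripper":50},{"translation":[32,-100,0],"roll":0,"gripper":50},{"translation":[44,-138,0],"roll":0,"gripper":50},{"translation":[57,-176,0],"roll":0,"gripper":50}]' | egrep 'pos|width'
python3 -m creep '[{"translation":[13,-38,0],"roll":0,"gripper":50},{"translation":[26,-76,0],"roll":0,"gripper":50},{"translation":[40,-115,0],"roll":0,"gripper":50},{"translation":[54,-154,0],"roll":0,"gripper":50},{"translation":[67,-190,0],"roll":0,"gripper":50}]' | egrep 'pos|width'
python3 -m creep '[{"translation":[0,-17,0],"roll":0,"gripper":50},{"translation":[0,-17,0],"roll":0,"gripper":50},{"translation":[0,-17,0],"roll":0,"gripper":50},{"translation":[0,-17,0],"roll":0,"gripper":50}]'| egrep 'pos|width|grip'
python3 - <<'E'
from h import *
a=viewer.camera('scene')[130:330,60:340]; 
cv2.imwrite('pics/s3.png',cv2.resize(a,(560,400)))
E
python3 plan.py "0.529 -0.228 0.052"
```

```text
position: [0.6569, 0.1551, 0.1828]
grip_width: 0.0624
position: [0.5939, -0.0226, 0.1735]
grip_width: 0.0628
position: [0.5266, -0.2135, 0.1735]
grip_width: 0.0623
position: [0.5275, -0.2274, 0.1732]
grip_width: 0.062
grip_force: 15.0
at [ 0.5277 -0.2268  0.1733] yaw -179.89 force [ 0.3 -0.9 -2.7] w 0.0622 t 21.6833
0.529 -0.228 0.052 -> [ -1.4  -1.3 121.2] roll 0.1
```

View pics/s3.png

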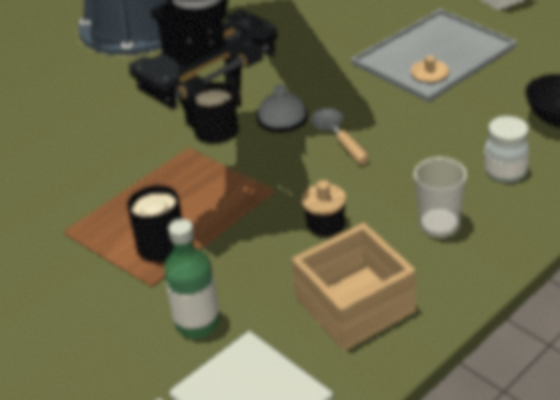

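The medium cup is held over the board's right end, and the tall cup is unmoved. Lowering now.

```bash
python3 -m creep '[{"translation":[-1,-1,35],"roll":0,"gripper":50},{"translation":[-1,-1,70],"roll":0,"gripper":50},{"translation":[-1,-1,105],"roll":0,"gripper":50},{"translation":[-1,-1,119],"roll":0,"gripper":50},{"translation":[-1,-1,119],"roll":0,"gripper":50}]' | egrep 'pos|ft'
for i in 1 2 3; do python3 -m creep '[{"translation":[0,0,2],"roll":0,"gripper":50},{"translation":[0,0,2],"roll":0,"gripper":50},{"translation":[0,0,2],"roll":0,"gripper":50}]' | egrep 'pos|ft'; done
```

```text
position: [0.5275, -0.2263, 0.0513]
ft_force: [-0.2, -0.2, -2.2]
position: [0.5299, -0.2292, 0.0538]
ft_force: [-0.5, -0.4, -0.6]
position: [0.5292, -0.2294, 0.0511]
ft_force: [-0.7, -0.2, -2.4]
position: [0.5296, -0.2297, 0.0492]
ft_force: [0.5, 0.7, 4.4]
```

Contact. I release it, rise, go to the bell at (0.432,-0.029) and close the gripper.

```bash
python3 -m creep '[{"translation":[0,0,1],"roll":0,"gripper":87},{"translation":[0,0,0],"roll":0,"gripper":87},{"translation":[0,0,0],"roll":0,"gripper":87},{"translation":[0,0,0],"roll":0,"gripper":87},{"translation":[0,0,0],"roll":0,"gripper":87}]' | egrep 'pos|width'
python3 -m creep '[{"translation":[0,0,-15],"roll":0,"gripper":87},{"translation":[0,0,-50],"roll":0,"gripper":87},{"translation":[0,0,-90],"roll":0,"gripper":87},{"translation":[0,0,-120],"roll":0,"gripper":87},{"translation":[0,0,-120],"roll":0,"gripper":87}]' | egrep 'pos|width'
python3 -m creep '[{"translation":[17,36,0],"roll":0,"gripper":0},{"translation":[34,72,0],"roll":0,"gripper":0},{"translation":[51,108,0],"roll":0,"gripper":0},{"translation":[68,144,0],"roll":0,"gripper":0},{"translation":[85,180,0],"roll":0,"gripper":0}]' | egrep 'pos|width'
python3 -m creep '[{"translation":[12,20,0],"roll":0,"gripper":0},{"translation":[12,20,0],"roll":0,"gripper":0},{"translation":[12,20,0],"roll":0,"gripper":0},{"translation":[12,20,0],"roll":0,"gripper":0},{"translation":[12,20,0],"roll":0,"gripper":0}]' | egrep 'pos|width'
python3 -m creep '[{"translation":[0,0,0],"roll":0,"gripper":0},{"translation":[0,0,0],"roll":0,"gripper":0},{"translation":[0,0,0],"roll":0,"gripper":0}]' | egrep 'pos|width'
python3 - <<'E'
from h import *
a=viewer.camera('scene')[130:330,60:340]; 
cv2.imwrite('pics/s4.png',cv2.resize(a,(560,400)))
E
python3 plan.py "0.432 -0.029 0.0755"
```

```text
position: [0.5287, -0.2292, 0.0482]
grip_width: 0.0847
position: [0.5324, -0.2315, 0.1746]
grip_width: 0.0871
position: [0.4422, -0.0479, 0.1679]
grip_width: 0.0616
position: [0.4332, -0.0305, 0.1684]
grip_width: 0.0284
position: [0.4322, -0.0301, 0.1683]
grip_width: 0.0088
at [ 0.432  -0.0299  0.1683] yaw 179.99 force [-0.6 -0.9 -0. ] w 0.005 t 24.8167
0.432 -0.029 0.0755 -> [ 0.   0.9 92.8] roll -0.0
```

View pics/s4.png

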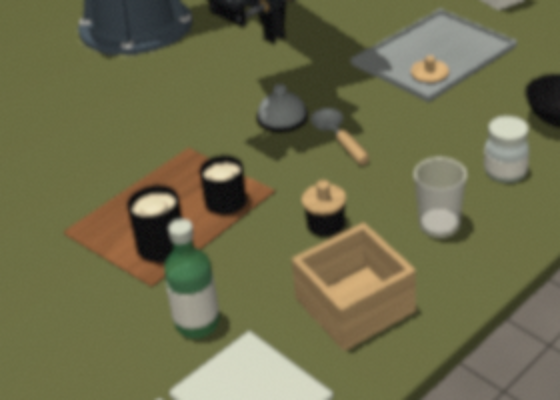

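Both cups stand upright on the board. Pressing the bell: the stop was found at TCP z = 0.069, so I step down until the force jumps.

```bash
python3 -m creep '[{"translation":[0,1,30],"roll":0,"gripper":0},{"translation":[0,1,60],"roll":0,"gripper":0},{"translation":[0,1,85],"roll":0,"gripper":0},{"translation":[0,1,95],"roll":0,"gripper":0},{"translation":[0,1,97],"roll":0,"gripper":0}]' | egrep 'pos|ft'
for i in 1 2 ; do python3 -m creep '[{"translation":[0,0,2],"roll":0,"gripper":0},{"translation":[0,0,2],"roll":0,"gripper":0},{"translation":[0,0,2],"roll":0,"gripper":0}]' | egrep 'pos|ft'; done
```

```text
position: [0.4313, -0.0285, 0.0698]
ft_force: [-1.5, -0.5, 5.6]
position: [0.4313, -0.0284, 0.0702]
ft_force: [-1.7, -0.7, 5.6]
position: [0.4313, -0.0284, 0.0693]
ft_force: [-3.1, -0.9, 13.9]
```

```bash
python3 -m creep '[{"translation":[0,0,1.5],"roll":0,"gripper":0},{"translation":[0,0,1.5],"roll":0,"gripper":0},{"translation":[0,0,1.5],"roll":0,"gripper":0},{"translation":[0,0,1.5],"roll":0,"gripper":0}]' | egrep 'pos|ft'
python3 -m creep '[{"translation":[0,0,-20],"roll":0,"gripper":0},{"translation":[0,0,-60],"roll":0,"gripper":50},{"translation":[0,0,-100],"roll":0,"gripper":50},{"translation":[0,0,-140],"roll":0,"gripper":50},{"translation":[0,0,-180],"roll":0,"gripper":50}]' | egrep 'pos|ft'
python3 -m creep '[{"translation":[-25,-10,-25],"roll":0,"gripper":50},{"translation":[-60,-25,-50],"roll":0,"gripper":50},{"translation":[-95,-40,-70],"roll":0,"gripper":50},{"translation":[-130,-55,-80],"roll":0,"gripper":50},{"translation":[-165,-70,-80],"roll":0,"gripper":50}]' | egrep 'pos|ft'
python3 -m creep '[{"translation":[-30,-25,0],"roll":0,"gripper":50},{"translation":[-30,-25,0],"roll":0,"gripper":50},{"translation":[-30,-25,0],"roll":0,"gripper":50},{"translation":[-30,-25,0],"roll":0,"gripper":50},{"translation":[-30,-25,0],"roll":0,"gripper":50}]' | egrep 'pos|ft'
python3 - <<'E'
from h import *
c=cam('wrist'); np.save('c.npy',np.hstack([c[0],c[1],c[2][:,None]])); b=viewer.camera('wrist')
cv2.imwrite('pics/w4.png',cv2.resize(b,(768,576)))
E
```

```text
position: [0.4313, -0.0284, 0.0689]
ft_force: [-4.3, -0.6, 27.4]
position: [0.4312, -0.0282, 0.2488]
ft_force: [1.1, -0.6, -0.5]
position: [0.5992, -0.0991, 0.3311]
ft_force: [-0.4, 0.2, -0.5]
position: [0.6254, -0.1223, 0.3262]
ft_force: [-0.7, -1.0, 0.1]
```

View pics/w4.png

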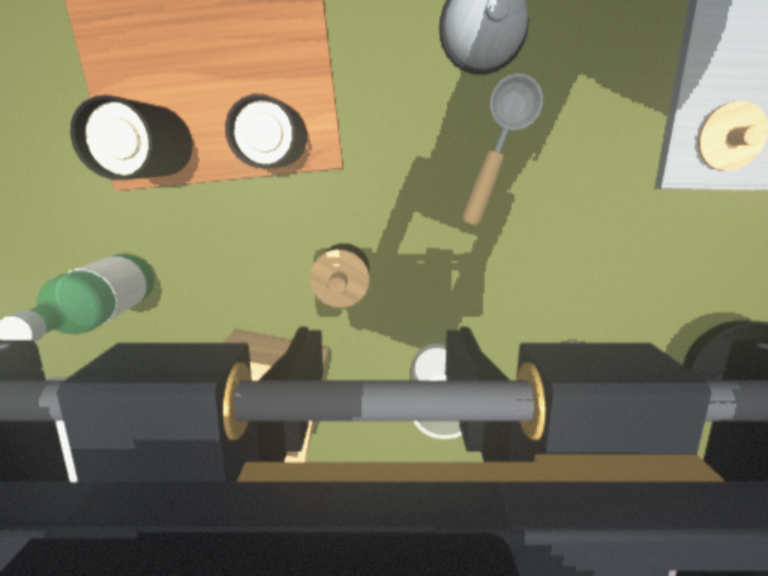

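The short lid's disc is at (340,278) with its knob at (337,282). The tall cup's rim is at (113,138), the medium's at (263,132), and the board's far corners are at (342,168) and (117,188).

```bash
python3 - <<'E'
from h import *
m=np.load('c.npy'); c=(m[:,:3],m[:,3:6],m[:,6]); f=lambda u:(np.array(u)+.5)/1.5-.5
P=lambda u,z:back(c,f(u),z)
for n,u,z in [('short disc',(340,278),.049),('short knob',(337,282),.073)]: print(n,P(u,z).round(4))
C=np.array([.484,-.2915]);a=np.radians(4.5);Q=np.array([[np.cos(a),-np.sin(a)],[np.sin(a),np.cos(a)]])
for n,u,z in [('tall',(113,138),.087),('med',(262,132),.068),('c',(342,168),.005),('c',(117,188),.005)]: print(n,P(u,z).round(4),(Q.T@(P(u,z)[:2]-C)).round(3))
E
python3 plan.py "0.667 -0.166 0.15"
```

```text
short disc [ 0.6671 -0.1672  0.049 ]
short knob [ 0.6643 -0.1676  0.073 ]
tall [ 0.536  -0.3482  0.087 ] [ 0.047 -0.061]
med [ 0.5303 -0.2293  0.068 ] [0.051 0.058]
c [ 0.5623 -0.1665  0.005 ] [0.088 0.118]
c [ 0.5826 -0.4008  0.005 ] [ 0.09  -0.117]
at [ 0.6255 -0.1222  0.3264] yaw -179.92 force [-0.2 -0.8  0.5] w 0.0496 t 27.3667
0.667 -0.166 0.15 -> [-41.5 -43.9 176.3] roll 0.1
```

```bash
python3 -m creep '[{"translation":[-15,-15,25],"roll":0,"gripper":50},{"translation":[-30,-30,55],"roll":0,"gripper":50},{"translation":[-41,-45,85],"roll":0,"gripper":50},{"translation":[-41,-45,120],"roll":0,"gripper":50},{"translation":[-41,-45,155],"roll":0,"gripper":50}]' | egrep 'pos|ft'
python3 -m creep '[{"translation":[0,0,30],"roll":0,"gripper":50},{"translation":[0,0,60],"roll":0,"gripper":50},{"translation":[0,0,85],"roll":0,"gripper":50},{"translation":[0,0,85],"roll":0,"gripper":50},{"translation":[0,0,85],"roll":0,"gripper":50}]' | egrep 'pos|ft|width'
python3 plan.py "0.667 -0.167 0.0715"
```

```text
position: [0.668, -0.1685, 0.1708]
ft_force: [0.3, -0.9, -0.7]
position: [0.6666, -0.1671, 0.0853]
ft_force: [-0.3, -0.6, 0.5]
grip_width: 0.0498
at [ 0.6666 -0.1671  0.0853] yaw -179.92 force [-0.3 -0.6  0.5] w 0.0498 t 28.2
0.667 -0.167 0.0715 -> [-0.5  0.1 13.8] roll 0.1
```

```bash
python3 -m creep '[{"translation":[0,0,14],"roll":0,"gripper":50},{"translation":[0,0,14],"roll":0,"gripper":10},{"translation":[0,0,14],"roll":0,"gripper":10},{"translation":[0,0,14],"roll":0,"gripper":10},{"translation":[0,0,14],"roll":0,"gripper":10}]' 15 | egrep 'pos|ft'
python3 -m creep '[{"translation":[0,0,0],"roll":0,"gripper":10},{"translation":[0,0,0],"roll":0,"gripper":10},{"translation":[0,0,0],"roll":0,"gripper":10},{"translation":[0,0,0],"roll":0,"gripper":10},{"translation":[0,0,0],"roll":0,"gripper":10}]' 15 | egrep 'pos|ft|width|grip'
python3 -m creep '[{"translation":[0,0,-10],"roll":0,"gripper":10},{"translation":[0,0,-30],"roll":0,"gripper":10},{"translation":[0,0,-65],"roll":0,"gripper":10},{"translation":[0,0,-100],"roll":0,"gripper":10},{"translation":[0,0,-130],"roll":0,"gripper":10}]' | egrep 'pos|ft|width|grip'
python3 plan.py "0.45 0.33 0.12"
```

```text
position: [0.6685, -0.1684, 0.0732]
ft_force: [-0.9, 0.1, -0.2]
position: [0.6682, -0.1681, 0.0724]
ft_force: [-0.8, 0.6, 2.7]
grip_width: 0.0175
grip_force: 15.0
position: [0.668, -0.1685, 0.2042]
ft_force: [0.2, -0.5, 0.4]
grip_width: 0.0173
grip_force: 15.0
at [ 0.668  -0.1685  0.2042] yaw -179.96 force [ 0.2 -0.5  0.4] w 0.0173 t 29.45
0.45 0.33 0.12 -> [217.6 498.7  83.7] roll 0.0
```

```bash
python3 -m creep '[{"translation":[15,34,0],"roll":0,"gripper":10},{"translation":[30,68,0],"roll":0,"gripper":10},{"translation":[45,102,0],"roll":0,"gripper":10},{"translation":[60,136,0],"roll":0,"gripper":10},{"translation":[75,170,0],"roll":0,"gripper":10}]' | egrep 'pos|width'
python3 -m creep '[{"translation":[15,34,0],"roll":0,"gripper":10},{"translation":[30,68,0],"roll":0,"gripper":10},{"translation":[45,102,0],"roll":0,"gripper":10},{"translation":[60,136,0],"roll":0,"gripper":10},{"translation":[75,170,0],"roll":0,"gripper":10}]' | egrep 'pos|width'
python3 -m creep '[{"translation":[15,34,0],"roll":0,"gripper":10},{"translation":[30,68,0],"roll":0,"gripper":10},{"translation":[45,102,0],"roll":0,"gripper":10},{"translation":[60,136,0],"roll":0,"gripper":10},{"translation":[68,159,20],"roll":0,"gripper":10}]' | egrep 'pos|width'
python3 -m creep '[{"translation":[0,0,35],"roll":0,"gripper":10},{"translation":[0,0,70],"roll":0,"gripper":10},{"translation":[0,0,100],"roll":0,"gripper":10},{"translation":[0,0,132],"roll":0,"gripper":10},{"translation":[0,0,132],"roll":0,"gripper":10}]' | egrep 'pos|width'
python3 -m creep '[{"translation":[0,0,3],"roll":0,"gripper":10},{"translation":[0,0,3],"roll":0,"gripper":10},{"translation":[0,0,3],"roll":0,"gripper":10}]' | egrep 'pos|ft|width|grip'
```

```text
position: [0.5917, 0.0029, 0.2025]
grip_width: 0.0173
position: [0.5167, 0.173, 0.2024]
grip_width: 0.0176
position: [0.4499, 0.3344, 0.1854]
grip_width: 0.0173
position: [0.4458, 0.3288, 0.0447]
grip_width: 0.0173
position: [0.451, 0.3312, 0.049]
ft_force: [0.8, -0.2, 0.4]
grip_width: 0.0178
grip_force: 15.0
```

```bash
for i in 1 2 3; do python3 -m creep '[{"translation":[0,0,3.5],"roll":0,"gripper":10},{"translation":[0,0,3.5],"roll":0,"gripper":10},{"translation":[0,0,3.5],"roll":0,"gripper":10}]' | egrep 'pos|ft'; done
```

```text
position: [0.45, 0.3309, 0.0445]
ft_force: [0.2, 0.3, -0.9]
position: [0.4494, 0.3306, 0.0399]
ft_force: [0.3, -0.4, -0.7]
position: [0.4497, 0.3307, 0.0363]
ft_force: [0.7, 0.5, -0.2]
```

```bash
python3 -m creep '[{"translation":[0,0,1],"roll":0,"gripper":50},{"translation":[0,0,1],"roll":0,"gripper":50},{"translation":[0,0,1],"roll":0,"gripper":50},{"translation":[0,0,1],"roll":0,"gripper":50},{"translation":[0,0,-4],"roll":0,"gripper":50}]' | egrep 'pos|ft|width'
python3 -m creep '[{"translation":[0,0,-30],"roll":0,"gripper":87},{"translation":[0,0,-70],"roll":0,"gripper":87},{"translation":[0,0,-110],"roll":0,"gripper":87},{"translation":[0,0,-150],"roll":0,"gripper":87},{"translation":[0,0,-190],"roll":0,"gripper":87}]' | egrep 'pos|width'
python3 -m creep '[{"translation":[-13,-30,-20],"roll":0,"gripper":87},{"translation":[-26,-60,-40],"roll":0,"gripper":87},{"translation":[-39,-90,-60],"roll":0,"gripper":87},{"translation":[-52,-120,-80],"roll":0,"gripper":87},{"translation":[-65,-150,-97],"roll":0,"gripper":87}]' | egrep 'pos|width'
python3 -m creep '[{"translation":[-13,-36,0],"roll":0,"gripper":87},{"translation":[-26,-72,0],"roll":0,"gripper":87},{"translation":[-39,-108,0],"roll":0,"gripper":87},{"translation":[-52,-144,0],"roll":0,"gripper":87},{"translation":[-65,-180,0],"roll":0,"gripper":87}]' | egrep 'pos|width'
python3 -m creep '[{"translation":[-20,-36,0],"roll":0,"gripper":87},{"translation":[-35,-72,0],"roll":0,"gripper":87},{"translation":[-40,-108,0],"roll":0,"gripper":87},{"translation":[-40,-120,0],"roll":0,"gripper":87},{"translation":[-40,-120,0],"roll":0,"gripper":87}]' | egrep 'pos|width'
python3 -m creep '[{"translation":[0,0,0],"roll":0,"gripper":87},{"translation":[0,0,0],"roll":0,"gripper":87},{"translation":[0,0,0],"roll":0,"gripper":87}]' | egrep 'pos|width'
python3 - <<'E'
from h import *
c=cam('wrist'); np.save('c.npy',np.hstack([c[0],c[1],c[2][:,None]])); b=viewer.camera('wrist')[:320]
s=viewer.camera('scene')[120:320,200:340]
cv2.imwrite('pics/w5.png',np.hstack([b,cv2.resize(s,(224,320))]))
E
```

```text
position: [0.4489, 0.3303, 0.0398]
ft_force: [-0.4, -0.3, -0.8]
grip_width: 0.0429
position: [0.4489, 0.3304, 0.2326]
grip_width: 0.0753
position: [0.5147, 0.1794, 0.3295]
grip_width: 0.0865
position: [0.5796, -0.001, 0.3279]
grip_width: 0.087
position: [0.6196, -0.1226, 0.3271]
grip_width: 0.0867
position: [0.6194, -0.1171, 0.3277]
grip_width: 0.0867
```

View pics/w5.png

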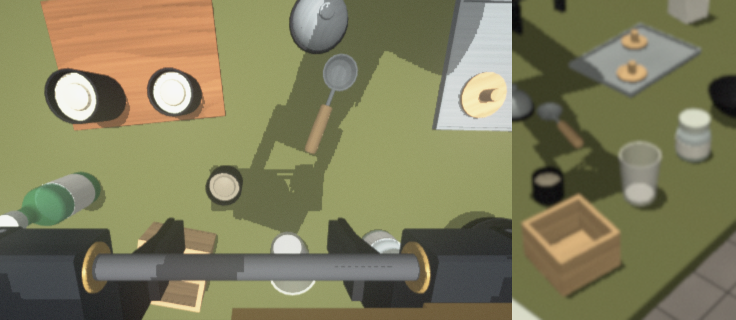

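Both lids lie knob up in the tray. The open short cup's rim is at native pixel (224,186), spanning about x 206–243.

```bash
python3 - <<'E'
from h import *
m=np.load('c.npy'); c=(m[:,:3],m[:,3:6],m[:,6])
im=cv2.imread('pics/w5.png'); cv2.imwrite('/tmp/x.png',im)
for n,u,z in [('c',(224.5,186.5),.044),('L',(206,186),.044),('R',(243,186),.044),('B',(224,205),.044)]: print(n,back(c,u,z).round(4))
E
python3 plan.py "0.667 -0.167 0.15"
```

```text
c [ 0.6654 -0.1657  0.044 ]
L [ 0.6647 -0.1937  0.044 ]
R [ 0.6645 -0.1376  0.044 ]
B [ 0.6952 -0.1673  0.044 ]
at [ 0.6196 -0.1173  0.3277] yaw -179.83 force [ 0.5  0.4 -0.1] w 0.0866 t 34.55
0.667 -0.167 0.15 -> [-47.2 -49.9 177.7] roll 0.2
```

```bash
python3 -m creep '[{"translation":[-15,-15,25],"roll":0,"gripper":87},{"translation":[-30,-30,55],"roll":0,"gripper":87},{"translation":[-46,-49,85],"roll":0,"gripper":87},{"translation":[-46,-49,125],"roll":0,"gripper":87},{"translation":[-46,-49,165],"roll":0,"gripper":87}]' | egrep 'pos|ft'
python3 -m creep '[{"translation":[0,0,35],"roll":0,"gripper":87},{"translation":[0,0,70],"roll":0,"gripper":87},{"translation":[0,0,105],"roll":0,"gripper":87},{"translation":[0,0,131],"roll":0,"gripper":87},{"translation":[0,0,131],"roll":0,"gripper":87}]' | egrep 'pos|ft|width'
python3 -m creep '[{"translation":[0,0,0],"roll":0,"gripper":45},{"translation":[0,0,0],"roll":0,"gripper":45},{"translation":[0,0,0],"roll":0,"gripper":45},{"translation":[0,0,0],"roll":0,"gripper":45},{"translation":[0,0,0],"roll":0,"gripper":45}]' 15| egrep 'pos|ft|width|grip'
python3 -m creep '[{"translation":[0,0,0],"roll":0,"gripper":45},{"translation":[0,0,0],"roll":0,"gripper":45}]' 15| egrep 'pos|ft|width|grip'
```

```text
position: [0.6675, -0.1685, 0.162]
ft_force: [-0.0, -0.6, -0.5]
position: [0.6616, -0.1651, 0.0251]
ft_force: [-0.5, 0.0, -0.2]
grip_width: 0.087
position: [0.6671, -0.1686, 0.0337]
ft_force: [0.2, 1.5, 1.0]
grip_width: 0.0616
grip_force: 0.9
position: [0.6668, -0.1682, 0.0332]
ft_force: [-1.6, 1.4, 6.6]
grip_width: 0.0567
grip_force: 15.0
```

```bash
python3 -m creep '[{"translation":[0,0,-20],"roll":0,"gripper":45},{"translation":[0,0,-50],"roll":0,"gripper":45},{"translation":[0,0,-90],"roll":0,"gripper":45},{"translation":[0,0,-130],"roll":0,"gripper":45},{"translation":[0,0,-150],"roll":0,"gripper":45}]' | egrep 'pos|width'
python3 -m creep '[{"translation":[25,-14,0],"roll":0,"gripper":45},{"translation":[55,-30,0],"roll":0,"gripper":45},{"translation":[85,-46,0],"roll":0,"gripper":45},{"translation":[115,-62,0],"roll":0,"gripper":45},{"translation":[145,-78,0],"roll":0,"gripper":45}]' | egrep 'pos|width'
python3 -m creep '[{"translation":[30,-16,0],"roll":0,"gripper":45},{"translation":[60,-32,0],"roll":0,"gripper":45},{"translation":[90,-48,0],"roll":0,"gripper":45},{"translation":[90,-48,0],"roll":0,"gripper":45},{"translation":[90,-48,0],"roll":0,"gripper":45}]' | egrep 'pos|width'
python3 -m creep '[{"translation":[0,0,0],"roll":0,"gripper":45},{"translation":[0,0,0],"roll":0,"gripper":45},{"translation":[0,0,0],"roll":0,"gripper":45}]' | egrep 'width|grip'
python3 plan.py "0.432 -0.2955 0.042"
```

```text
position: [0.6679, -0.1692, 0.1867]
grip_width: 0.0564
position: [0.5193, -0.2466, 0.1815]
grip_width: 0.0566
position: [0.4296, -0.2952, 0.1816]
grip_width: 0.0564
grip_width: 0.0563
grip_force: 15.0
at [ 0.4321 -0.2938  0.1815] yaw -179.86 force [ 0.7  0.9 -1.4] w 0.0563 t 37.4667
0.432 -0.2955 0.042 -> [ 1.000e-01 -1.600e+00  1.395e+02] roll 0.1
```

```bash
python3 -m creep '[{"translation":[0,-2,35],"roll":0,"gripper":45},{"translation":[0,-2,70],"roll":0,"gripper":45},{"translation":[0,-2,105],"roll":0,"gripper":45},{"translation":[0,-2,138],"roll":0,"gripper":45},{"translation":[0,-2,138],"roll":0,"gripper":45}]' | egrep 'pos|ft'
for i in 1 2 3; do python3 -m creep '[{"translation":[0,0,2],"roll":0,"gripper":45},{"translation":[0,0,2],"roll":0,"gripper":45},{"translation":[0,0,2],"roll":0,"gripper":45}]' | egrep 'pos|ft'; done
```

```text
position: [0.4304, -0.2946, 0.0381]
ft_force: [0.1, -0.2, -2.3]
position: [0.432, -0.2967, 0.0432]
ft_force: [-0.8, 0.6, -0.7]
position: [0.4314, -0.2967, 0.0406]
ft_force: [-1.0, 0.2, -1.4]
position: [0.4309, -0.2963, 0.0375]
ft_force: [0.4, 0.1, -0.5]
```

```bash
python3 -m creep '[{"translation":[0,0,2],"roll":0,"gripper":45},{"translation":[0,0,2],"roll":0,"gripper":45},{"translation":[0,0,2],"roll":0,"gripper":45}]' | egrep 'pos|ft'
python3 -m creep '[{"translation":[0,0,0],"roll":0,"gripper":87},{"translation":[0,0,0],"roll":0,"gripper":87},{"translation":[0,0,0],"roll":0,"gripper":87},{"translation":[0,0,0],"roll":0,"gripper":87},{"translation":[0,0,0],"roll":0,"gripper":87}]' | egrep 'pos|width'
python3 -m creep '[{"translation":[0,0,0],"roll":0,"gripper":87},{"translation":[0,0,-40],"roll":0,"gripper":87},{"translation":[0,0,-80],"roll":0,"gripper":87},{"translation":[0,0,-120],"roll":0,"gripper":87},{"translation":[0,0,-132],"roll":0,"gripper":87}]' | egrep 'pos|width'
python3 -m creep '[{"translation":[0,38,0],"roll":0,"gripper":0},{"translation":[0,76,0],"roll":0,"gripper":0},{"translation":[0,114,0],"roll":0,"gripper":0},{"translation":[0,150,0],"roll":0,"gripper":0},{"translation":[0,190,0],"roll":0,"gripper":0}]' | egrep 'pos|width'
python3 -m creep '[{"translation":[0,40,0],"roll":0,"gripper":0},{"translation":[0,77,0],"roll":0,"gripper":0},{"translation":[0,77,0],"roll":0,"gripper":0},{"translation":[0,77,0],"roll":0,"gripper":0},{"translation":[0,77,0],"roll":0,"gripper":0}]' | egrep 'pos|width'
python3 -m creep '[{"translation":[0,0,0],"roll":0,"gripper":0},{"translation":[0,0,0],"roll":0,"gripper":0},{"translation":[0,0,0],"roll":0,"gripper":0}]' | egrep 'width'
python3 plan.py "0.432 -0.029 0.073"
python3 - <<'E'
from h import *
a=viewer.camera('scene')[120:320,60:340]; 
cv2.imwrite('pics/s6.png',cv2.resize(a,(560,400)))
E
```

```text
position: [0.4312, -0.2966, 0.0358]
ft_force: [0.7, -0.9, 4.7]
position: [0.4309, -0.2963, 0.0352]
grip_width: 0.0809
position: [0.433, -0.2983, 0.1722]
grip_width: 0.0869
position: [0.4307, -0.1053, 0.1676]
grip_width: 0.0614
position: [0.4312, -0.0295, 0.1676]
grip_width: 0.0281
grip_width: 0.008
at [ 0.431  -0.0306  0.1674] yaw 179.91 force [0.1 0.1 0.3] w 0.008 t 40.8
0.432 -0.029 0.073 -> [-0.9  1.6 94.4] roll -0.1
```

View pics/s6.png

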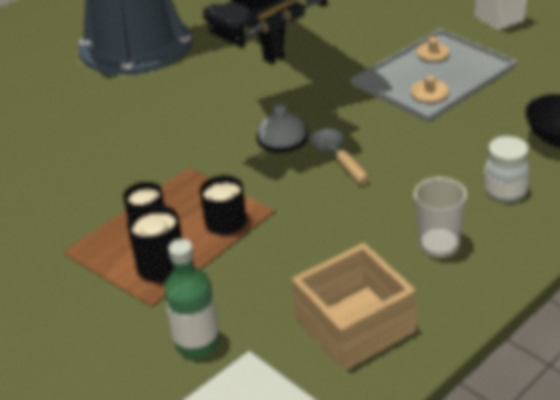

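All three cups stand on the board and both lids lie in the tray. Third press of the bell.

```bash
python3 -m creep '[{"translation":[0,1,30],"roll":0,"gripper":0},{"translation":[0,1,60],"roll":0,"gripper":0},{"translation":[0,1,85],"roll":0,"gripper":0},{"translation":[0,1,95],"roll":0,"gripper":0},{"translation":[0,1,97],"roll":0,"gripper":0}]' | egrep 'pos|ft'
for i in 1 2 ; do python3 -m creep '[{"translation":[0,0,2],"roll":0,"gripper":0},{"translation":[0,0,2],"roll":0,"gripper":0},{"translation":[0,0,2],"roll":0,"gripper":0}]' | egrep 'pos|ft'; done
```

```text
position: [0.4304, -0.029, 0.0692]
ft_force: [-2.4, 0.2, 15.3]
position: [0.4304, -0.029, 0.0693]
ft_force: [-1.5, -0.3, 10.1]
position: [0.4304, -0.029, 0.0689]
ft_force: [-5.1, -0.8, 28.9]
```

```bash
python3 -m creep '[{"translation":[0,0,-20],"roll":0,"gripper":0},{"translation":[0,0,-60],"roll":0,"gripper":0},{"translation":[0,0,-100],"roll":0,"gripper":0},{"translation":[0,0,-140],"roll":0,"gripper":0},{"translation":[0,0,-180],"roll":0,"gripper":0}]' | egrep 'pos|ft'
python3 -m creep '[{"translation":[0,0,-20],"roll":0,"gripper":0},{"translation":[0,0,-20],"roll":0,"gripper":0},{"translation":[0,0,-20],"roll":0,"gripper":0},{"translation":[0,0,-20],"roll":0,"gripper":0}]' | egrep 'pos|ft'
python3 - <<'E'
from h import *
a=viewer.camera('top')[100:280,50:450]; s=viewer.camera('scene')[120:320,60:340]
cv2.imwrite('pics/f.png',np.vstack([cv2.resize(a,(700,315)),cv2.resize(s,(700,500))[:285]]))
E
```

```text
position: [0.4302, -0.0288, 0.2486]
ft_force: [0.8, 0.4, 0.0]
position: [0.4299, -0.0285, 0.2657]
ft_force: [-0.6, -0.4, -0.4]
```

View pics/f.png

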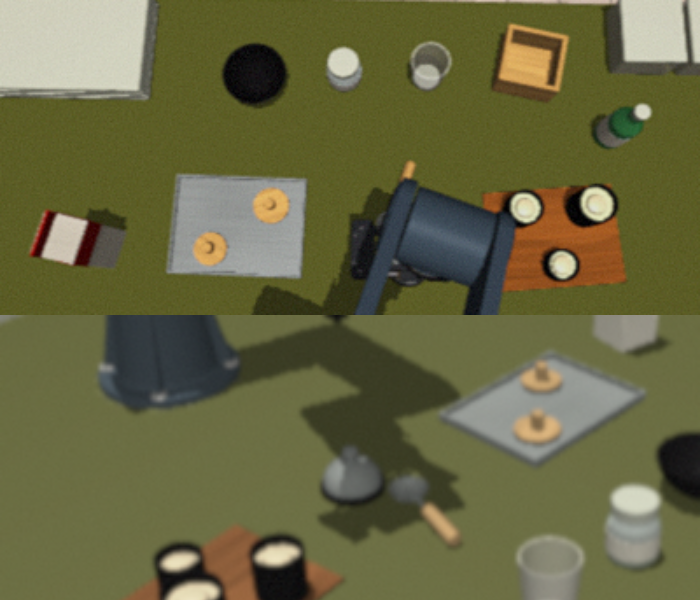

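All is in place: the cups are at crop pixels (524,207), (597,204) and (561,264) on the board, and the lids at (270,204) and (210,248) in the tray. I check the cups numerically, then hand in.

Run:
```python
from h import *
from rig import hand_in
c=cam('top'); a=np.radians(4.5);Q=np.array([[np.cos(a),-np.sin(a)],[np.sin(a),np.cos(a)]]); ok=True
for n,u,z in [('tall',(597,203),.087),('med',(524,207),.068),('short',(561,264),.049)]:
    b=Q.T@(back(c,(50+u[0]/1.75,100+u[1]/1.75),z)[:2]-[.484,-.2915]); print(n,b.round(3)); ok&=abs(b[0])<.07 and abs(b[1])<.1
if ok: print(hand_in())
```

```text
tall [ 0.044 -0.058]
med [0.047 0.062]
short [-0.054  0.004]
the job is handed in; nothing more can be done
None
```

I served the three cups in order, tallest first, pressed the bell to its stop after each, laid the medium and short lids (the tall cup was already open) in the tray, and handed the job in; no verdict was returned.

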